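Pack the transport case and snap it shut

ROBOT

A 6-joint arm with a two-finger parallel gripper is mounted at the origin on a cart in front of the work surface, level with it; the furniture and walls round the work are solid. World frame = base frame: x ahead of the robot, y to its left, z up, the work surface at z = 0. Lengths are in mm, angles in rad, forces in N, time in s.
With the tool pointing down it reaches from about 225 to 875 mm from the base axis. Payload 3.4 kg.
Tool frame: the origin (TCP) lies at the very end of the fingers, on their centre line; the grasp point (between the pads) lies 19 mm behind it; z points along the fingers, y is the direction in which the jaws open and shut (so a half turn about z gives the same grasp; the last joint's range is limited). The gripper opens to 85 mm and grips with 20 to 120 N. Pads are 22 mm wide; open, the fingers measure 114 mm over their backs; the gripper's body (76 mm by 85 mm) begins 54 mm behind the grasp point. The pads swing forward as they close: fully open they stand 13 mm farther back than shut.
Start: joints at [-1.423, 0.276, 1.505, -0, 1.361, -0.121], TCP at [152.703, -554.387, 231.328] pointing down, gripper open.
Joint ranges: [-2.89, 2.89], [-0.75, 2.08], [0.22, 2.7], [-1.18, 4.32], [0.11, 2.71], [-2.7, 2.7]. Speed limits (rad/s): [2.57, 2.57, 3.14, 3.14, 3.14, 3.14].

INTERFACE

Orientations are given as a 3x3 rotation matrix whose columns are the frame's x, y, z axes.
In Python, from bench import arm, optics, order gives the robot as it stands. The module is installed in compiled form; this text tells all that it offers.
- The arm moves only by the shell command python3 -m handwheel 'ROWS' [OPENING] [FORCE]. ROWS is JSON, a list of rows, each a list of 2 entries, a list of its own where there are three numbers: the shift along the tool's x, y, z normalised to -1 to 1, where 1 is 100 mm, then the turn, a rotation vector about the tool's x, y, z normalised to -1 to 1, where 1 is 45 degrees. In form: [[[dx, dy, dz], [rx, ry, rz]], ...]. A call has 1 to 10 rows; each row shifts and turns the commanded pose from where the row before left it, along the tool's axes as they then stand; what a row does not reach is not made up. A row lasts 1/8 s, in which the tool goes at most 62.5 mm and 10.7 degrees, less where a joint would pass 70% of its speed; a pose out of reach is approached as far as the arm can. A call with a number of a shift or a turn outside -1 to 1 is refused whole. A call with a gripper value outside its range is refused whole. OPENING is the closure, from -1 (fully open) to 1 (shut), set as the call begins (- or left out, the last holds). The fingers move at their own pace and stop on an object; FORCE is the grip in N (left out, the last holds). Time passes only in rows, so rows that do not move let the fingers close. It gives the time, the measured TCP pose, the force and the opening at its end, in the units of the state.
- arm.get_state(): the state, without advancing time (a new reading comes with each control period).
- optics.grab_frame(name): name is "side" or "top" or "wrist"; returns the picture (420x560x3 uint8, blue, green, red); there is no depth.
- optics.camera_info(name): a dict with "K" (3x3 intrinsics, pixels), "R" (3x3) and "t" (3): a world point X has camera coordinates R X + t. Camera axes: x right, y down, z forward; pixel columns grow to the right and rows downward; lengths in mm; the calibration is good to about 2 mm. The wrist camera is an equidistant fisheye: a pixel r from the principal point sees the ray r / f radians off the axis. A picture is of the moment at which its call begins: read the wrist's pose just before it. camera_info takes no time and is no camera call; for the wrist camera it gives the pose at the moment of the call.
- order.finish_job(): hands the job in, once; it reports no verdict.
The state is a dict: "clock": time; "q": joint angles; "qvel": joint speeds; "effort": joint torques, N m; "position": TCP position; "eef_rot": TCP orientation; "contact_force": force on the tool from outside, world axes, zero at the start; "moment": the same for the moment, N m; "width": opening from 0.0 (shut) to 1.0 (fully open).
Only numpy, scipy, OpenCV 4.12 (cv2) and the standard library are available. Lean on these libraries where they do the work, as an engineer would, in place of code of your own. Each camera call takes 0.05 s, during which the arm holds its last target. There are 200 camera calls.

TASK

Get the dark grey transport case ready for dispatch: lay the square reagent bottle that stands on the bench on its side in the case, flat on the case floor beside the one that is already lying there (shift that one over to make room). Then close the lid and press it down until the catch snaps and holds it shut by itself. Lay the bottles down rather than dropping them, do not force the lid down on a bottle, and leave the white plastic bottle, the tub and the timer standing where they are.

Things in the scene. Friction and masses are not known exactly. Their poses are not given: they have to be found in the camera images.
- transport_case: Dark grey open transport case, fixed to the bench. Origin: centre of its underside on the bench; x from its front (catch side, facing the robot) to its back (hinge side), y to its left, z up. Inside 136 mm in x, 132 mm in y; walls 5 mm, plus a 6 mm rim flange outside. Rim at z = 68 mm. The lid's hinge line runs along y at x = 83 mm, z = 70 mm.
- case_floor (a point): Middle of the case's inner floor, 10 mm above the bench and 58 mm below the rim; axes as the case. A reagent bottle fits lying, not standing; two fit only side by side, both with their long axis along the case's y.
- case_lid (a joint): Lid angle: 0 closed (it cannot go lower), grows as it opens, stop at 1.85, a little past upright, where it starts. Its spring drives it open: 1 to 3 N at the front edge moves it, and let go before the catch has snapped it opens again. Plate 160 mm from hinge line to front edge, 154 mm wide; outer face 5.5 mm off the hinge line, raised panel and thumb pad up to 10.5 mm.
- lid_front (a point): Point on the lid's outer face, on the thumb pad at the middle of the front edge, 157 mm from the hinge line: the place to press. Axes are the lid's (the case's when closed). Just in front hangs the catch, a black spring tab 31 mm long: near the end its barb rides over a keeper on the case (about 10 N at the front edge), then snaps under; latched, the lid angle is about 0.01, below 0.02.
- packed_bottle_mid (a point): Square reagent bottle lying in the case, cap to the case's left (+y), about the middle, so that no second one fits on either side (gaps 35 to 50 mm). The point is its centre; z runs from base to cap, x and y square to its flat sides. Body 51 mm square up to 54 mm from the base, tapering to 28 mm at the round cap (36 mm across, 80 to 109 mm from the base); 0.13 to 0.27 kg. It slides at 1 to 2 N.
- standing_bottle_mid (a point): An identical square reagent bottle (same sizes, point and axes), standing upright on the bench to the right of the case; its point is 54.5 mm above the bench.
- plastic_bottle_mid (a point): Bystander: round white plastic bottle with a white screw cap, 52 mm across, 132 mm tall, standing on the bench; point half-way up. Leave it alone.
- salt_tub_mid (a point): Bystander: squat round tub with a lid, 71 mm across, 79 mm tall, standing on the bench; point half-way up. Leave it alone.
- timer_mid (a point): Bystander: flat white lab timer, 66 x 62 x 19 mm, lying on the bench; point at half its height. Leave it alone.
Not all that is in view belongs to the job. What is shaped like the part that bears standing_bottle_mid but red is not meant.

How it is judged (in metres and radians):
On the way:
1. both reagent bottles lie flat side by side on the floor of the case, below the rim (x of packed_bottle_mid in the frame of transport_case between -0.05 and 0.05 m and y of packed_bottle_mid in the frame of transport_case between -0.018 and 0.018 m and z of packed_bottle_mid in the frame of transport_case between 0.028 and 0.042 m and angle between packed_bottle_mid's own z axis and vertical between 1.48 and 1.66 rad and x of standing_bottle_mid in the frame of transport_case between -0.05 and 0.05 m and y of standing_bottle_mid in the frame of transport_case between -0.018 and 0.018 m and z of standing_bottle_mid in the frame of transport_case between 0.028 and 0.042 m and angle between standing_bottle_mid's own z axis and vertical between 1.48 and 1.66 rad), for 0.2 s.
At the end, for the whole second after the job is handed in: The lid is shut and held by its catch alone (lid angle below 0.02 rad), and both reagent bottles lie at rest on the case floor inside it: each lying within 5 degrees of level, its centre within 50 mm (x) and 18 mm (y) of the middle of the case and 28 to 42 mm above the bench (all of step 1 and value of joint case_lid below 0.02 rad and linear speed of each of packed_bottle, standing_bottle below 0.02 m/s); the robot touches nothing.
It fails at once if a reagent bottle is dropped (moves faster than 0.9 m/s while the fingers do not hold it) ((linear speed of packed_bottle above 0.9 m/s and contact force between the fingers and packed_bottle below 0.3 N) or (linear speed of standing_bottle above 0.9 m/s and contact force between the fingers and standing_bottle below 0.3 N)).
It fails at once if the lid is forced down on a bottle (more than 30 N between them) (contact force between case_lid and packed_bottle above 30 N or contact force between case_lid and standing_bottle above 30 N).
It fails at once if a bystander (white plastic bottle, tub, timer) is moved by more than 30 mm or tipped over (distance of any of plastic_bottle_mid, salt_tub_mid, timer_mid from where it was at the start of the episode above 0.03 m or angle between any of plastic_bottle_mid, salt_tub_mid, timer_mid's own z axis and vertical above 0.35 rad).
It also fails if it takes over 64 s, if anything falls off the work surface, if the arm or the gripper's body presses on something with over 40 N, if the wrist force passes 120 N, or if a joint passes its speed limit or range.

## Working session

There is one attempt and no reset: what is moved stays moved. The work goes in short steps, Python scripts to look and compute and a shell command to move; the robot and the scene stay as the last step left them, time stands still between calls to the robot, and variables do not carry over. Pictures are saved under pics/ and viewed, about 8 in all and at most 12, crops included, and the job is handed in when it is done.

```bash
mkdir -p pics
python3 - <<'E'
from bench import arm, optics
import cv2, numpy as np
s=arm.get_state(); print(s['clock'],s['position'],np.round(s['eef_rot'],3).tolist(),s['width'])
for n in ['side','top']:
    i=optics.camera_info(n); print(n,np.round(i['K'],2).tolist(),np.round(i['R'],3).tolist(),np.round(i['t'],1).tolist())
    cv2.imwrite(f'pics/{n}0.png',cv2.resize(optics.grab_frame(n),(784,588),interpolation=cv2.INTER_CUBIC))
E
```

```text
0.0 [ 152.65070004 -553.82354293  230.42831339] [[0.964, 0.266, -0.0], [0.266, -0.964, 0.002], [0.0, -0.002, -1.0]] 0.9997542182328985
side [[518.22, 0.0, 278.23], [0.0, 518.22, 211.29], [0.0, 0.0, 1.0]] [[0.139, -0.99, 0.019], [-0.729, -0.116, -0.674], [0.67, 0.08, -0.738]] [-68.9, 438.9, 1317.2]
top [[411.82, 0.0, 278.89], [0.0, 411.82, 212.48], [0.0, 0.0, 1.0]] [[0.008, -1.0, -0.007], [-0.993, -0.007, -0.119], [0.119, 0.007, -0.993]] [-10.0, 525.2, 1261.8]
```

View pics/top0.png

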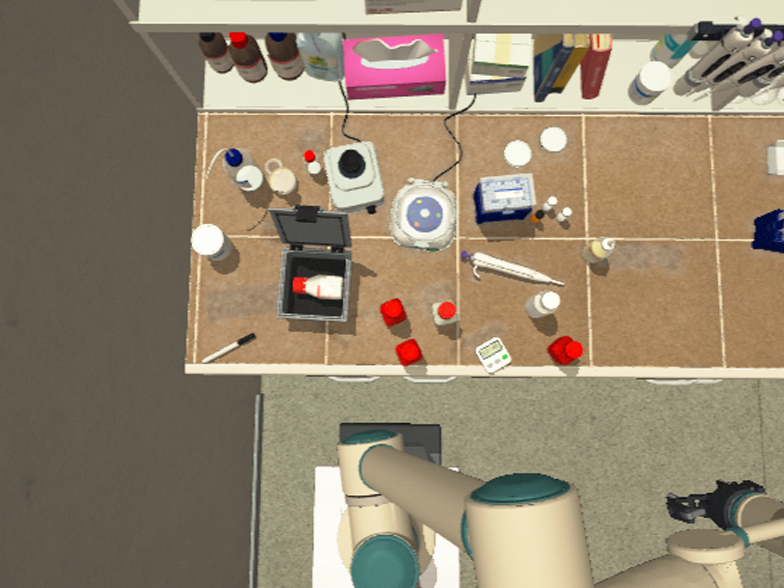

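View pics/side0.png

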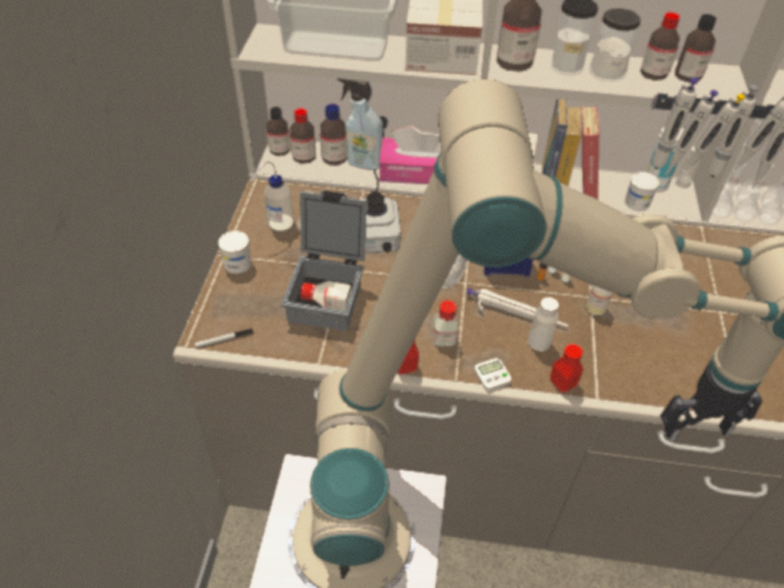

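The candidates shaped like the reagent bottle, in the 784-px top view:
- (446,312): white/clear body with a red cap.
- (393,312), (409,351) and (566,350): all red.

The one at (446,312) matches the packed bottle (white with a red cap at about (318,287)), so it is the target. The others are the red decoys. The case is at about (316,285), with its lid up behind it. The plastic bottle is at (543,303), the timer at (493,355) and the tub at (209,240). I'll confirm this in enlarged crops.

Run:
```python
import cv2
from bench import optics
a=optics.grab_frame('top')[145:262,190:340]; cv2.imwrite('pics/topc.png',cv2.resize(a,None,fx=5,fy=5,interpolation=cv2.INTER_CUBIC))
a=optics.grab_frame('side')[130:255,195:345]; cv2.imwrite('pics/sidec.png',cv2.resize(a,None,fx=4.7,fy=4.7,interpolation=cv2.INTER_CUBIC))
```

```text
(no output)
```

View pics/topc.png

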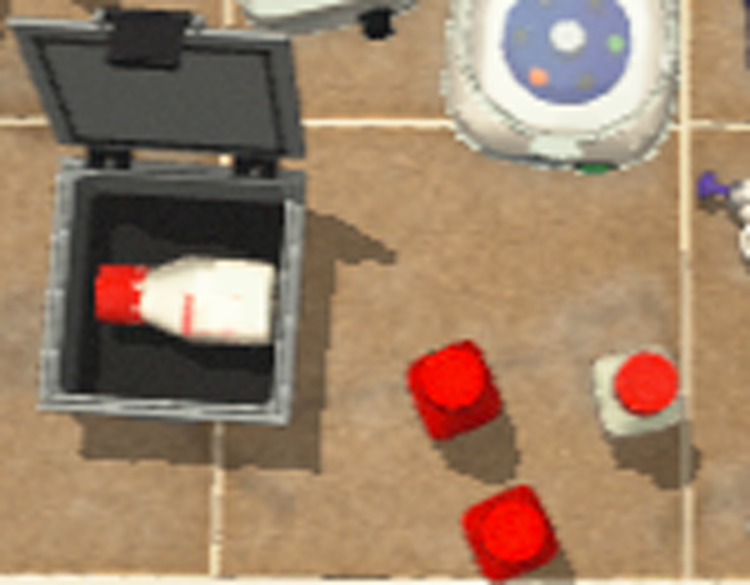

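View pics/sidec.png

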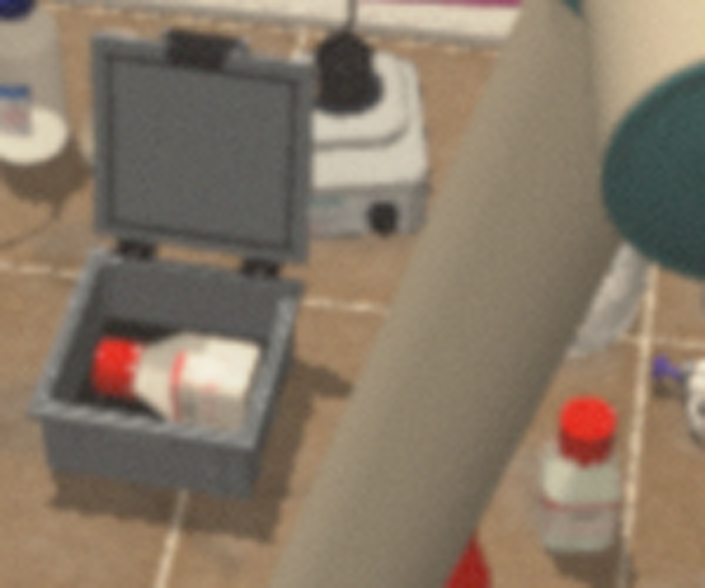

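Confirmed: the bottle with its cap at (646,382) in the top crop and (588,412) in the side crop is the white one, and its neighbours are red all over. In the case, the packed bottle lies with its cap to the left and its base end at x≈273 in the top crop.

```bash
cat > h.py <<'E'
import numpy as np
from bench import optics
def ray(n,p):
    i=optics.camera_info(n);K,R,t=map(np.array,(i['K'],i['R'],i['t']))
    d=R.T@np.linalg.solve(K,[p[0],p[1],1.]);return -R.T@t,d
T=lambda p:('top',(190+(p[0]+.5)/5-.5,145+(p[1]+.5)/5-.5))
S=lambda p:('side',(195+(p[0]+.5)/4.7-.5,130+(p[1]+.5)/4.7-.5))
def atz(r,z): c,d=ray(*r);return c+d*(z-c[2])/d[2]
def tri(a,b):
    c1,d1=ray(*a);c2,d2=ray(*b)
    s=np.linalg.lstsq(np.c_[d1,-d2],c2-c1,rcond=None)[0]
    p,q=c1+d1*s[0],c2+d2*s[1];return (p+q)/2,np.linalg.norm(p-q)
E
python3 - <<'E'
from h import *
np.set_printoptions(precision=1,suppress=True)
for k,a,b in [('FL',(40,408),(36,411)),('FR',(290,422),(257,438)),('BL',(64,160),(97,252)),('BR',(304,173),(300,286)),('cap',(646,382),(588,412)),('lidFL',(12,20),(93,38)),('lidFR',(290,35),(312,66))]:
    print(k,*tri(T(a),S(b)),atz(T(a),68),atz(S(b),68))
print('cap109',atz(T((646,382)),109),atz(S((588,412)),109))
for p in [(593,360),(612,437),(686,420)]: print('body top @54 / 5',atz(T(p),54),atz(T(p),0))
for p in [(275,262),(272,342),(193,258),(188,338),(95,266),(95,318)]: print('packed',atz(T(p),61 if p[0]>180 else 45))
for p in [(262,352),(240,428)]: print('packed S',atz(S(p),61))
for p in [(455,382),(515,528)]: print('red', atz(T(p),109))
E
```

```text
FL [477.4 238.6  67.6] 4.036295030011464 [477.1 240.6  68. ] [476.9 236.4  68. ]
FR [469.1  87.3  76.5] 0.5089937864017879 [469.7  88.3  68. ] [476.4  88.5  68. ]
BL [631.2 230.6  66. ] 0.6671820982672593 [630.8 230.6  68. ] [629.2 229.7  68. ]
BR [624.7  83.8  61.9] 2.161800766171223 [623.6  82.2  68. ] [618.7  83.8  68. ]
cap [ 491.  -123.8  114.5] 0.053151631438331355 [ 495.7 -128.    68. ] [ 533.1 -123.9   68. ]
lidFL [676.4 231.5 221.8] 1.0200828556936032 [719.3 265.6  68. ] [856.7 284.   68. ]
lidFR [667.7  80.6 225.3] 3.8700511285285 [710.7  92.3  68. ] [851.3 113.4  68. ]
cap109 [ 491.6 -124.3  109. ] [ 496.  -123.8  109. ]
body top @54 / 5 [510.4 -96.6  54. ] [ 516.4 -100.1    0. ]
body top @54 / 5 [ 463.  -108.3   54. ] [ 466.9 -112.2    0. ]
body top @54 / 5 [ 473.8 -153.7   54. ] [ 478.2 -159.6    0. ]
packed [569.1  99.8  61. ]
packed [519.4 100.7  61. ]
packed [571.2 150.4  61. ]
packed [521.5 152.4  61. ]
packed [568.3 213.7  45. ]
packed [535.6 212.8  45. ]
packed S [559.2 100.1  61. ]
packed S [489.2 102.4  61. ]
red [490.8 -11.9 109. ]
red [405.4 -47.6 109. ]
```

Measured in world coordinates:
- **Case:** centre at about (550,160), yaw about -0.05.
- **Packed bottle:** at about (545,156), axis along y.
- **Standing bottle:** cap at about (493,-124), yaw about +0.23.
- **Red decoys:** at (491,-12) and (405,-48).

First I'll push the packed bottle to the back, with the fingers in the gap in front of it.

```bash
python3 -m handwheel '[[[0.4,-0.44,0.04],[0,0,0]],[[0.4,-0.44,0.04],[0,0,0]],[[0.4,-0.44,0.04],[0,0,0]],[[0.4,-0.44,0.04],[0,0,0]],[[0.4,-0.44,0.04],[0,0,0]],[[0.4,-0.44,0.04],[0,0,0]],[[0.4,-0.44,0.04],[0,0,0]],[[0.4,-0.44,0.04],[0,0,0]],[[0.4,-0.44,0.04],[0,0,0]],[[0.4,-0.44,0.04],[0,0,0]]]' 0.41 40
cat > go.py <<'E'
import sys,numpy as np
from bench import arm
from scipy.spatial.transform import Rotation as Ro
# usage: go.py x y z yaw pitch : tool x at yaw; pitch>0 tips tool z forward (towards tool x azimuth)
x,y,z,yaw,pitch=map(float,sys.argv[1:6])
s=arm.get_state();R=np.array(s['eef_rot']);p=np.array(s['position'])
T=(Ro.from_euler('z',yaw)*Ro.from_euler('y',-pitch)).as_matrix()@np.diag([1,-1,-1.])
np.set_printoptions(precision=3,suppress=True)
print('t',round(s['clock'],2),'p',p,'F',s['contact_force'],'w',round(s['width'],3)); print(R.tolist() if len(sys.argv)>6 else '')
print('shift now-axes',R.T@(np.array([x,y,z])-p)/100,'shift final-axes',T.T@(np.array([x,y,z])-p)/100,'turn',Ro.from_matrix(R.T@T).as_rotvec()/(np.pi/4))
E
python3 go.py 499 134 150 -0.05 0
```

```text
clock: 1.45
position: [422.1, -22.1, 191.4]
eef_rot: [[0.964, 0.266, 0.001], [0.266, -0.964, -0.001], [0.001, 0.001, -1.0]]
contact_force: [0.8, -1.3, 0.5]
width: 0.292
t 1.45 p [422.146 -22.144 191.376] F [ 0.761 -1.309  0.481] w 0.292

shift now-axes [ 1.156 -1.301  0.414] shift final-axes [ 0.69  -1.598  0.414] turn [ 0.001 -0.001  0.406]
```

```bash
python3 -m handwheel '[[[0,0,0],[0,0,0.2]],[[0,0,0],[0,0,0.206]],[[0.2,-0.5,0.1],[0,0,0]],[[0.2,-0.5,0.1],[0,0,0]],[[0.15,-0.4,0.1],[0,0,0]],[[0,0,0],[0,0,0]],[[0,0,0],[0,0,0]]]'
python3 go.py 499 134 150 -0.05 0
python3 - <<'E'
import cv2
from bench import optics
i=optics.camera_info('wrist');print(i)
a=optics.grab_frame('wrist');cv2.imwrite('pics/w1.png',cv2.resize(a,None,fx=1.4,fy=1.4))
E
```

```text
clock: 2.33
position: [482.9, 112.8, 161.1]
eef_rot: [[0.999, -0.049, -0.001], [-0.049, -0.999, -0.001], [-0.001, 0.001, -1.0]]
contact_force: [0.0, -0.4, 0.5]
width: 0.298
t 2.33 p [482.93  112.837 161.055] F [ 0.009 -0.365  0.49 ] w 0.298

shift now-axes [ 0.15  -0.219  0.11 ] shift final-axes [ 0.15  -0.219  0.111] turn [0.001 0.001 0.001]
{'K': array([[325.1922621 ,   0.        , 280.46497276],
       [  0.        , 325.1922621 , 208.84982401],
       [  0.        ,   0.        ,   1.        ]]), 'R': array([[-4.78030805e-02, -9.98856516e-01,  7.24726749e-04],
       [-9.48159882e-01,  4.56050416e-02,  3.14504402e-01],
       [-3.14177823e-01,  1.43471224e-02, -9.49255738e-01]]), 't': array([136.59570778, 432.85938969, 463.31038242])}
```

View pics/w1.png

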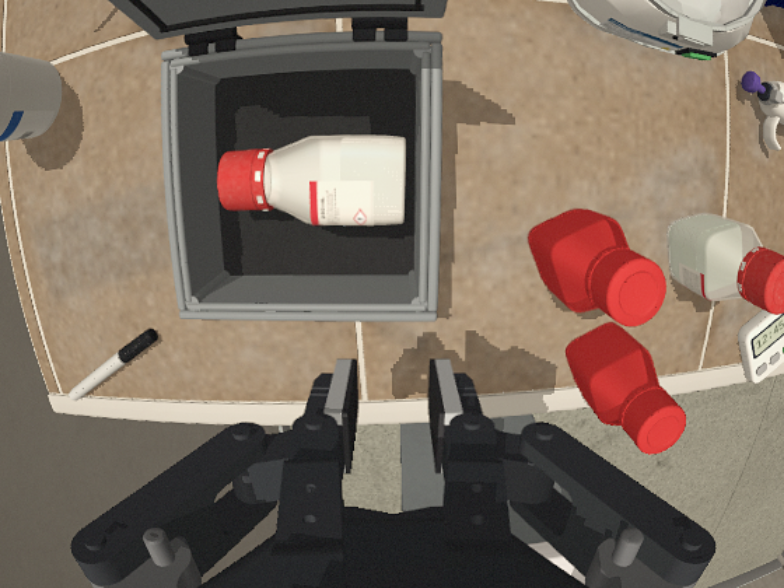

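The wrist view shows the case outer corners at about (182,319), (437,319), (440,35) and (165,52). The packed bottle's body ends at x=405, rows 137–224. The target is at (710,255).

```bash
cat >> h.py <<'E'
def wz(p,z,i=None,sc=1.4):
    i=i or optics.camera_info('wrist');K,R,t=map(np.array,(i['K'],i['R'],i['t']))
    v=(np.array(p)+.5)/sc-.5-K[:2,2]; r=np.hypot(*v); th=r/K[0,0]
    d=R.T@np.r_[v/r*np.sin(th),np.cos(th)];c=-R.T@t
    return c+d*(z-c[2])/d[2]
E
python3 - <<'E'
from h import *
np.set_printoptions(precision=1,suppress=True)
for k,p,z in [('FL',(182,319),66),('FR',(437,319),66),('BR',(440,35),68),('BL',(165,52),68),('inFL floor',(229,276),10),('inFR floor',(416,274),10),('inBL floor',(222,80),10),('inBR floor',(416,70),10),('pk base back',(405,137),50),('pk base front',(405,224),50),('cap b',(218,154),35),('cap f',(222,210),35),('body shoulder f',(312,226),48),('stand nearL bottom',(671,290),0),('stand far L bottom',(668,222),0),('st near R',(713,300),0)]: print(k,wz(p,z))
E
```

```text
FL [473.3 241.8  66. ]
FR [467.   89.2  66. ]
BR [621.   82.6  68. ]
BL [629.9 231.6  68. ]
inFL floor [483.3 228.4  10. ]
inFR floor [477.8  98.   10. ]
inBL floor [618.2 219.3  10. ]
inBR floor [612.1  92.4  10. ]
pk base back [567.8 102.5  50. ]
pk base front [518.9 104.7  50. ]
cap b [567.8 215.9  35. ]
cap f [532.8 217.1  35. ]
body shoulder f [520.4 158.   48. ]
stand nearL bottom [ 453.3 -109.3    0. ]
stand far L bottom [508.7 -99.    0. ]
st near R [ 442.1 -158.3    0. ]
```

```bash
python3 -m handwheel '[[[0.15,-0.19,0.3],[0,0,0]],[[0,0,0.5],[0,0,0]],[[0,0,0.3],[0,0,0]],[[0,0,0.25],[0,0,0]],[[0,0,0],[0,0,0]],[[0,0,0],[0,0,0]]]'
python3 go.py 550 128 22 -0.05 0
```

```text
clock: 3.12
position: [499.1, 130.0, 27.1]
eef_rot: [[0.999, -0.052, 0.0], [-0.052, -0.999, -0.0], [0.0, 0.0, -1.0]]
contact_force: [-1.5, -0.3, 4.2]
width: 0.295
t 3.12 p [499.093 130.041  27.14 ] F [-1.463 -0.315  4.226] w 0.295

shift now-axes [ 0.509 -0.006  0.052] shift final-axes [ 0.509 -0.005  0.051] turn [ 0.    -0.    -0.003]
```

```bash
python3 -m handwheel '[[[0.1,0,0],[0,0,0]],[[0.1,0,0],[0,0,0]],[[0.1,0,0],[0,0,0]],[[0.1,0,0],[0,0,0]],[[0.1,0,0],[0,0,0]],[[0,0,0],[0,0,0]],[[0,0,0],[0,0,0]],[[0,0,0],[0,0,0]]]'
python3 go.py 550 128 22 -0.05 0
```

```text
clock: 4.12
position: [550.5, 128.8, 26.5]
eef_rot: [[0.999, -0.05, 0.002], [-0.05, -0.999, -0.0], [0.002, 0.0, -1.0]]
contact_force: [1.1, 0.2, 1.4]
width: 0.295
t 4.12 p [550.526 128.765  26.472] F [1.128 0.241 1.407] w 0.295

shift now-axes [-0.005  0.008  0.045] shift final-axes [-0.005  0.008  0.045] turn [ 0.    -0.003  0.   ]
```

```bash
python3 -m handwheel '[[[-0.15,0,0],[0,0,0]],[[0,0,-0.4],[0,0,0]],[[0,0,-0.5],[0,0,0]],[[0,0,-0.5],[0,0,0]],[[-0.5,0.2,0],[0,0,0]],[[0,0,0],[0,0,0]],[[0,0,0],[0,0,0]]]' -1
python3 - <<'E'
import cv2
from h import *
from bench import arm
i=optics.camera_info('wrist');a=optics.grab_frame('wrist');cv2.imwrite('pics/w2.png',cv2.resize(a,None,fx=1.4,fy=1.4))
np.save('w2.npy',i,allow_pickle=True);print(arm.get_state()['position'])
E
```

```text
clock: 5.0
position: [483.1, 111.8, 166.2]
eef_rot: [[0.999, -0.05, 0.0], [-0.05, -0.999, -0.0], [0.0, 0.0, -1.0]]
contact_force: [1.0, 0.3, 0.3]
width: 1.001
[483.75856083 111.96861949 166.15604345]
```

View pics/w2.png

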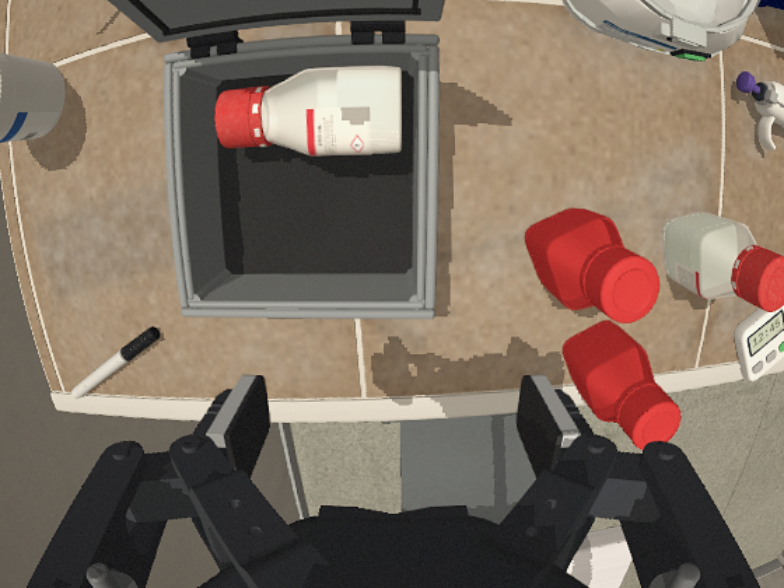

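The packed bottle now lies against the back, still parallel, with its front face at row 155. The front half of the case floor is free. Next is a 45° pre-grasp at the standing bottle's cap.

```bash
python3 go.py 427 -139 165 0.23 0.7854; python3 go.py 427 -139 165 0.23 0
python3 - <<'E'
from scipy.spatial.transform import Rotation as Ro
import numpy as np
# check pitch sign
T=(Ro.from_euler('z',.23)*Ro.from_euler('y',-.7854)).as_matrix()@np.diag([1,-1,-1.]);print(T.round(3))
T0=(Ro.from_euler('z',.23)).as_matrix()@np.diag([1,-1,-1.]);print(Ro.from_matrix(T0.T@T).as_rotvec()/.7854)
E
```

```text
t 5.05 p [483.759 111.969 166.156] F [-0.601 -0.317 -0.195] w 1.0

shift now-axes [-0.441  2.535  0.012] shift final-axes [-0.804  2.314 -0.787] turn [ 0.141  0.993 -0.338]
t 5.05 p [483.759 111.969 166.156] F [-0.601 -0.317 -0.195] w 1.0

shift now-axes [-0.441  2.535  0.012] shift final-axes [-1.125  2.314  0.012] turn [ 0.    -0.001 -0.357]
[[ 0.688  0.228  0.688]
 [ 0.161 -0.974  0.161]
 [ 0.707  0.    -0.707]]
[-1.58998898e-17  1.00000000e+00  1.01088848e-17]
```

```bash
python3 -m handwheel '[[[-0.1,0.6,0],[0,0,0]],[[-0.1,0.6,0],[0,0,0]],[[-0.1,0.6,0],[0,0,0]],[[-0.1,0.6,0],[0,0,0]],[[0,0,0],[0,0,-0.18]],[[0,0,0],[0,0,-0.177]],[[0,0,0],[0,0.2,0]],[[0,0,0],[0,0.2,0]],[[0,0,0],[0,0.2,0]],[[0,0,0],[0,0.2,0]]]' -0.4
python3 -m handwheel '[[[0,0,0],[0,0.2,0]],[[0,0,0],[0,0,0]],[[0,0,0],[0,0,0]]]'
python3 go.py 427 -139 165 0.23 0.7854
python3 - <<'E'
import cv2
from h import *
i=optics.camera_info('wrist');a=optics.grab_frame('wrist');cv2.imwrite('pics/w3.png',cv2.resize(a,None,fx=1.4,fy=1.4))
import pickle;pickle.dump(i,open('w3.pkl','wb'))
E
```

```text
clock: 6.3
position: [431.1, -123.7, 165.2]
eef_rot: [[0.812, 0.234, 0.534], [0.192, -0.972, 0.135], [0.551, -0.007, -0.835]]
contact_force: [-0.9, 0.9, -1.6]
width: 0.701
clock: 6.68
position: [430.5, -121.9, 163.7]
eef_rot: [[0.75, 0.24, 0.617], [0.174, -0.971, 0.165], [0.638, -0.017, -0.77]]
contact_force: [-0.2, 0.2, -0.8]
width: 0.698
t 6.67 p [ 430.51  -121.898  163.664] F [-0.194  0.248 -0.822] w 0.698

shift now-axes [-0.048  0.157 -0.06 ] shift final-axes [-0.042  0.159 -0.061] turn [-0.026  0.119 -0.003]
```

View pics/w3.png

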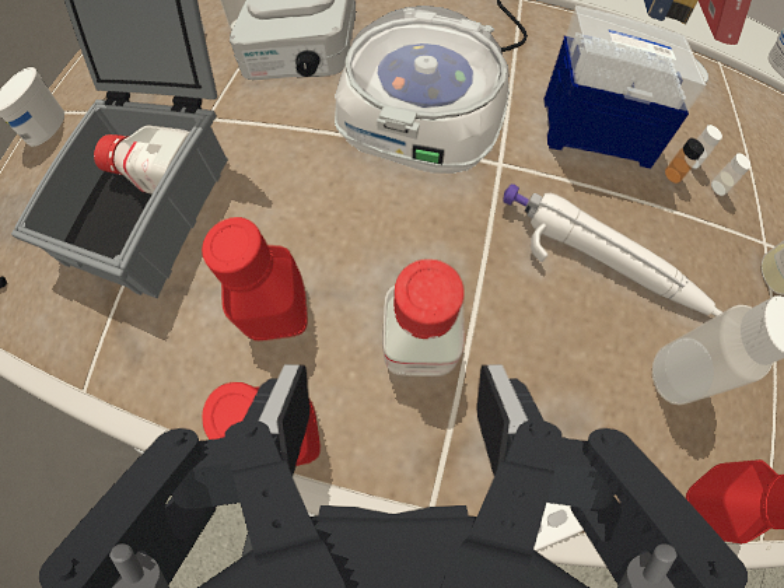

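The target's cap-top centre is at (432,290) and its bottom front edge runs from (388,370) to (460,372), which is nearly level, so the yaw matches. The jaws straddle the bottle.

```bash
python3 - <<'E'
from h import *
import pickle
from bench import arm
np.set_printoptions(precision=3,suppress=True)
i=pickle.load(open('w3.pkl','rb'))
print('cap',wz((432,290),109,i)); a,b=wz((388,370),1,i),wz((460,372),1,i);print(a,b,(a+b)/2,np.arctan2(*(b-a)[:2]))
# two-view height: wrist ray vs top ray
c,d=ray(*T((646,382)));z=np.linspace(90,130,81)
print(z[np.argmin([np.linalg.norm((wz((432,290),k,i)-atz(T((646,382)),k))) for k in z])])
print(arm.get_state()['q'])
E
python3 go.py 500 -121 90 0.24 0.69
```

```text
cap [ 489.264 -125.602  109.   ]
[ 464.685 -105.603    1.   ] [ 475.241 -156.758    1.   ] [ 469.963 -131.18     1.   ] 2.938102561190013
101.0
[-0.979 -0.019  2.306  0.936  0.849 -0.289]
t 6.72 p [ 430.796 -121.643  163.958] F [-0.123  0.126  0.798] w 0.7

shift now-axes [0.047 0.172 0.997] shift final-axes [0.049 0.158 0.999] turn [-0.018 -0.003 -0.01 ]
```

```bash
python3 go.py 432 -137 158 0.205 0.7854;  python3 -m handwheel '[[[-0.03,0.15,0],[0,0.04,0]],[[0,0,0],[-0.02,0.05,0]],[[0,0,0],[0,0.05,0]],[[0,0,0],[0,0,0]],[[0,0,0],[0,0,0]]]'; python3 go.py 501.4 -122.8 87.4 0.205 0.7854
```

```text
t 6.72 p [ 430.796 -121.643  163.958] F [-0.123  0.126  0.798] w 0.7

shift now-axes [-0.056  0.153  0.028] shift final-axes [-0.056  0.153  0.028] turn [-0.048  0.118  0.023]
clock: 7.35
position: [431.9, -136.1, 161.7]
eef_rot: [[0.677, 0.231, 0.699], [0.158, -0.973, 0.169], [0.719, -0.004, -0.695]]
contact_force: [-0.1, 0.3, 1.0]
width: 0.696
t 7.35 p [ 431.871 -136.056  161.672] F [-0.063  0.343  0.953] w 0.696

shift now-axes [-0.043  0.035  1.024] shift final-axes [-0.025  0.012  1.026] turn [-0.03  -0.022  0.021]
```

```bash
python3 -m handwheel '[[[0,0.01,0.2],[0,0,0.02]],[[0,0.01,0.3],[-0.02,-0.02,0]],[[-0.02,0,0.3],[0,0,0]],[[-0.02,0,0.2],[0,0,0]],[[0,0,0],[0,0,0]],[[0,0,0],[0,0,0]]]' -0.4;  python3 go.py 501.4 -122.8 87.4 0.205 0.7854
python3 -m handwheel '[[[0,0,0],[0,0,0]],[[0,0,0],[0,0,0]],[[0,0,0],[0,0,0]],[[0,0,0],[0,0,0]],[[0,0,0],[0,0,0]],[[0,0,0],[0,0,0]]]' 1 50
```

```text
clock: 8.1
position: [498.8, -122.3, 89.0]
eef_rot: [[0.69, 0.209, 0.692], [0.144, -0.978, 0.152], [0.709, -0.005, -0.705]]
contact_force: [0.6, -1.2, 0.4]
width: 0.704
t 8.1 p [ 498.809 -122.275   88.98 ] F [ 0.553 -1.159  0.427] w 0.704

shift now-axes [0.006 0.011 0.028] shift final-axes [0.006 0.01  0.028] turn [-0.01  -0.003  0.001]
clock: 8.85
position: [499.0, -122.8, 89.4]
eef_rot: [[0.689, 0.208, 0.694], [0.143, -0.978, 0.151], [0.71, -0.005, -0.704]]
contact_force: [-2.6, -0.4, 7.0]
width: 0.404
```

The fingers closed on the cap at 34 mm. The plan is to lift, turn to azimuth π/2, and lay the bottle on the free bench between the bottle's spot and the case. Then I'll regrasp it vertically.

```bash
python3 -m handwheel '[[[0.1,0,-0.1],[0,0,0]],[[0.3,0,-0.3],[0,0,0]],[[0.3,0,-0.3],[0,0,0]],[[0.3,0,-0.3],[0,0,0]],[[0,0,0],[0.123,0,-0.122]],[[0,0,0],[0.123,0,-0.122]],[[0,0,0],[0.123,0,-0.122]],[[0,0,0],[0.123,0,-0.122]],[[0,0,0],[0.123,0,-0.122]],[[0,0,0],[0.123,0,-0.122]]]'; python3 -m handwheel '[[[0,0,0],[0.123,0,-0.122]],[[0,0,0],[0.123,0,-0.122]],[[0,0,0],[0.123,0,-0.122]],[[0,0,0],[0.123,0,-0.122]],[[0,0,0],[0,0,0]]]';python3 go.py 565 -60 200 1.57 0.7854; python3 -c "
from bench import arm;print(arm.get_state()['q'])"
```

```text
clock: 10.1
position: [497.5, -123.9, 228.7]
eef_rot: [[0.367, 0.857, 0.362], [0.6, -0.515, 0.612], [0.711, -0.007, -0.703]]
contact_force: [-0.1, 0.7, -2.8]
width: 0.403
clock: 10.72
position: [499.3, -123.7, 228.4]
eef_rot: [[0.004, 1.0, -0.003], [0.701, -0.001, 0.713], [0.713, -0.004, -0.701]]
contact_force: [0.0, 0.8, -2.9]
width: 0.404
t 10.72 p [ 499.267 -123.743  228.377] F [ 0.044  0.813 -2.872] w 0.404

shift now-axes [0.247 0.658 0.652] shift final-axes [0.25  0.657 0.652] turn [-0.004 -0.011 -0.004]
[-0.7645476   0.43432505  1.54880535  0.54753826  1.74464434 -0.83179696]
```

```bash
python3 -m handwheel '[[[0.22,0.33,0.23],[0,-0.1,0]],[[0.2,0.33,0.24],[0,-0.15,0]],[[0,0,0],[0,-0.17,0]],[[0,0,0],[0,-0.17,0]],[[0,0,0],[0,-0.17,0]],[[0,0,0],[0,-0.17,0]],[[0,0,0],[0,-0.17,0]],[[0,0,0],[0,-0.17,0]],[[0,0,0],[0,-0.17,0]],[[0,0,0],[0,-0.17,0]]]'; python3 -m handwheel '[[[0,0,0],[0,-0.17,0]],[[0,0,0],[0,-0.17,0]],[[0,0,0],[0,0,0]],[[0,0,0],[0,0,0]]]';python3 go.py 565 -50 100 1.57 -0.7854; python3 -c "
from bench import arm;print(arm.get_state()['q'],arm.get_state()['eef_rot'])"
```

```text
clock: 11.98
position: [562.5, -60.6, 224.0]
eef_rot: [[0.002, 1.0, -0.004], [0.891, -0.003, -0.454], [-0.454, -0.003, -0.891]]
contact_force: [-1.1, -0.6, -2.8]
width: 0.402
clock: 12.48
position: [563.8, -61.1, 224.2]
eef_rot: [[-0.001, 1.0, -0.004], [0.742, -0.002, -0.67], [-0.67, -0.003, -0.742]]
contact_force: [0.2, -0.2, -3.0]
width: 0.402
t 12.47 p [563.788 -61.136 224.246] F [ 0.154 -0.219 -3.006] w 0.402

shift now-axes [0.915 0.016 0.848] shift final-axes [0.957 0.012 0.8  ] turn [-0.004 -0.065  0.002]
[ 0.19630832  0.37515871  1.61858977 -0.73123004  1.38746384  0.42630279] [[-5.62776969e-04  9.99993664e-01 -3.51497537e-03]
 [ 7.42221630e-01 -1.93787375e-03 -6.70151697e-01]
 [-6.70154262e-01 -2.98603669e-03 -7.42215837e-01]]
```

```bash
python3 -m handwheel '[[[0,0,0],[0,-0.06,0]],[[0.26,0,0.22],[0,0,0]],[[0.26,0,0.22],[0,0,0]],[[0.26,0,0.22],[0,0,0]],[[0.26,0,0.22],[0,0,0]],[[0.26,0,0.22],[0,0,0]],[[0,0,0],[0,0,0]],[[0,0,0],[0,0,0]]]';python3 go.py 565 -45 16 1.57 -0.7854
python3 - <<'E'
import cv2
from bench import optics
a=optics.grab_frame('top')[145:262,190:340]; b=optics.grab_frame('side')[130:255,195:345]
cv2.imwrite('pics/c4.png',cv2.resize(cv2.vconcat([a,b]),None,fx=2.45,fy=2.45,interpolation=cv2.INTER_CUBIC))
E
```

```text
clock: 13.48
position: [564.9, -47.1, 56.3]
eef_rot: [[0.001, 1.0, -0.002], [0.708, -0.002, -0.706], [-0.706, -0.0, -0.708]]
contact_force: [-0.0, -0.7, -2.1]
width: 0.403
t 13.47 p [564.876 -47.142  56.291] F [-0.048 -0.681 -2.121] w 0.403

shift now-axes [0.3   0.001 0.27 ] shift final-axes [0.3   0.001 0.27 ] turn [-0.001 -0.002 -0.001]
```

View pics/c4.png

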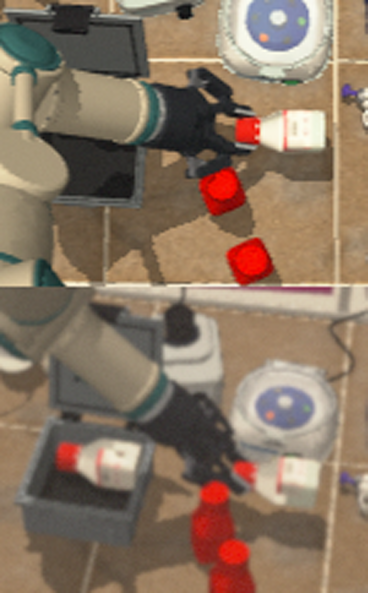

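The bottle hangs level in the grip at (290,130) in the top half, over free bench, with the red decoy just in front of the knuckle. I'll shift 10 mm in +x and lower it gently.

```bash
python3 -m handwheel '[[[0,0.1,0],[0,0,0]],[[0.08,0,0.08],[0,0,0]],[[0.08,0,0.08],[0,0,0]],[[0.05,0,0.05],[0,0,0]],[[0,0,0],[0,0,0]],[[0,0,0],[0,0,0]]]';python3 go.py 575 -45 15 1.57 -0.7854
```

```text
clock: 14.32
position: [573.8, -46.2, 24.8]
eef_rot: [[-0.002, 1.0, -0.003], [0.708, -0.0, -0.706], [-0.706, -0.003, -0.708]]
contact_force: [-0.3, 0.1, -2.2]
width: 0.404
t 14.32 p [573.842 -46.199  24.787] F [-0.267  0.125 -2.226] w 0.404

shift now-axes [0.078 0.012 0.061] shift final-axes [0.078 0.012 0.061] turn [-0.003 -0.001  0.003]
```

```bash
python3 -m handwheel '[[[0.03,0,0.03],[0,0,0]],[[0.02,0,0.02],[0,0,0]],[[0,0,0],[0,0,0]],[[0,0,0],[0,0,0]]]';python3 go.py 575 -45 15 1.57 -0.7854
```

```text
clock: 14.82
position: [573.9, -46.3, 17.9]
eef_rot: [[-0.002, 1.0, -0.002], [0.708, -0.0, -0.706], [-0.706, -0.003, -0.708]]
contact_force: [1.1, -0.4, -1.7]
width: 0.405
t 14.82 p [573.869 -46.314  17.933] F [ 1.083 -0.38  -1.693] w 0.405

shift now-axes [0.03  0.011 0.011] shift final-axes [0.03  0.011 0.011] turn [-0.002 -0.001  0.003]
```

```bash
python3 -m handwheel '[[[0.02,0,0.02],[0,0,0]],[[0,0,0],[0,0,0]],[[0,0,0],[0,0,0]]]';python3 -m handwheel '[[[0.02,0,0.02],[0,0,0]],[[0,0,0],[0,0,0]],[[0,0,0],[0,0,0]]]'
```

```text
clock: 15.2
position: [574.1, -46.6, 16.7]
eef_rot: [[-0.001, 1.0, -0.002], [0.706, -0.0, -0.708], [-0.708, -0.002, -0.706]]
contact_force: [-0.9, 2.1, 5.4]
width: 0.405
clock: 15.58
position: [574.4, -46.7, 14.9]
eef_rot: [[-0.001, 1.0, -0.001], [0.705, -0.0, -0.709], [-0.709, -0.001, -0.705]]
contact_force: [-1.8, 4.2, 9.3]
width: 0.401
```

```bash
python3 -m handwheel '[[[0,0,0],[0,0,0]],[[0,0,0],[0,0,0]],[[0,0,0],[0,0,0]],[[0,0,-0.2],[0,0,0]],[[0,0,-0.4],[0,0,0]],[[0,0,-0.4],[0,0,0]],[[-0.3,0,0],[0,0.17,0]],[[0,0,0],[0,0.17,0]],[[0,0,0],[0,0.17,0]],[[0,0,0],[0,0.17,0]]]' -0.25; python3 -m handwheel '[[[0,0,0],[0,0.17,0]],[[0,0,0],[0,0.15,0]],[[0,0,0],[0,0,0]],[[0,0,0],[0,0,0]]]';python3 go.py 574 -40 90 1.57 0
python3 - <<'E'
import cv2,pickle
from h import *
i=optics.camera_info('wrist');a=optics.grab_frame('wrist');cv2.imwrite('pics/w5.png',cv2.resize(a,None,fx=1.4,fy=1.4))
pickle.dump(i,open('w5.pkl','wb'))
E
```

```text
clock: 16.82
position: [574.2, 4.5, 105.6]
eef_rot: [[-0.002, 1.0, -0.001], [0.97, 0.001, -0.243], [-0.243, -0.001, -0.97]]
contact_force: [-0.2, 0.4, -0.1]
width: 0.623
clock: 17.32
position: [573.8, 3.9, 104.3]
eef_rot: [[-0.0, 1.0, -0.004], [1.0, 0.0, 0.001], [0.001, -0.004, -1.0]]
contact_force: [-0.1, -0.8, -0.2]
width: 0.623
t 17.32 p [573.796   3.863 104.297] F [-0.088 -0.789 -0.208] w 0.623

shift now-axes [-0.439  0.003  0.143] shift final-axes [-0.439  0.002  0.143] turn [-0.005 -0.001  0.001]
```

View pics/w5.png

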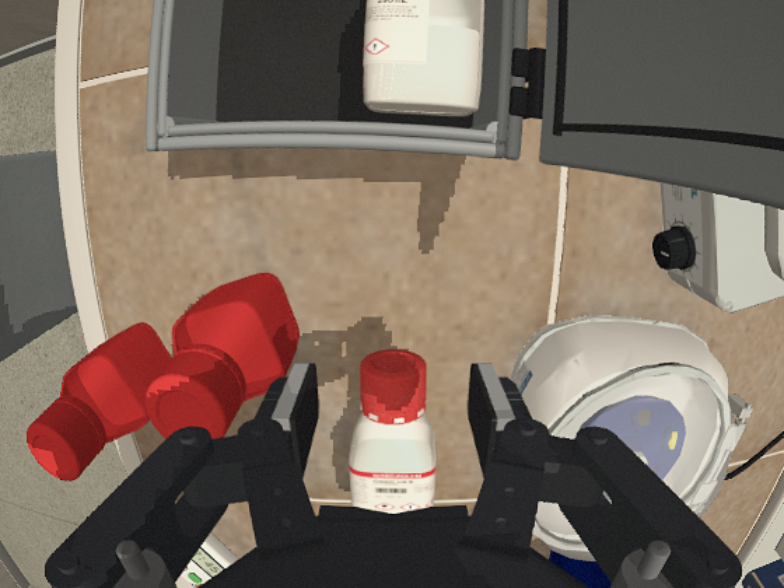

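The bottle lies straight on the bench, with the cap at (360–427, 350–415), centred between the jaws.

```bash
python3 - <<'E'
from h import *
import pickle
np.set_printoptions(precision=1,suppress=True)
i=pickle.load(open('w5.pkl','rb'))
for p,z in [((393,353),25),((393,410),42),((360,385),30),((427,385),30)]: print(wz(p,z,i))
E
python3 go.py 574 -40 50 1.57 0
```

```text
[572.8 -22.   25. ]
[572.9 -47.7  42. ]
[554.8 -39.3  30. ]
[591.4 -39.2  30. ]
t 17.38 p [573.774   4.303 104.124] F [-0.715  0.19   0.099] w 0.622

shift now-axes [-0.443  0.004  0.541] shift final-axes [-0.443  0.003  0.541] turn [-0.005 -0.001  0.002]
```

```bash
python3 -m handwheel '[[[-0.42,0,0],[0,0,0]],[[0,0,0.4],[0,0,0]],[[0,0,0.3],[0,0,0]],[[0,0,0.2],[0,0,0]],[[0,0,0.03],[0,0,0]],[[0,0,0],[0,0,0]]]' -0.25;python3 go.py 574 -38 11 1.57 0
python3 -m handwheel '[[[0,0,0],[0,0,0]],[[0,0,0],[0,0,0]],[[0,0,0],[0,0,0]],[[0,0,0],[0,0,0]],[[0,0,0],[0,0,0]]]' 1 70
```

```text
clock: 18.12
position: [574.1, -37.8, 11.3]
eef_rot: [[-0.001, 1.0, -0.003], [1.0, 0.001, 0.001], [0.001, -0.003, -1.0]]
contact_force: [0.2, 0.2, -0.0]
width: 0.627
t 18.12 p [574.145 -37.785  11.295] F [ 0.151  0.164 -0.049] w 0.627

shift now-axes [-0.002 -0.001  0.003] shift final-axes [-0.002 -0.001  0.003] turn [-0.004 -0.002  0.003]
clock: 18.75
position: [574.6, -38.2, 11.8]
eef_rot: [[0.001, 1.0, -0.001], [1.0, -0.001, 0.002], [0.002, -0.001, -1.0]]
contact_force: [1.4, 4.4, 5.6]
width: 0.392
```

```bash
python3 -m handwheel '[[[0,0,-0.2],[0,0,0]],[[0,0,-0.4],[0,0,0]],[[0,0,-0.45],[0,0,0]],[[0,0,-0.45],[0,0,0]],[[0.55,-0.12,0],[0,0,0]],[[0.55,-0.12,0],[0,0,0]],[[0.55,-0.12,0],[0,0,0]],[[0.55,-0.12,0],[0,0,0.064]],[[0,0,0],[0,0,0]],[[0,0,0],[0,0,0]]]';python3 go.py 527 200 130 1.52 0
python3 - <<'E'
import cv2,pickle
from h import *
i=optics.camera_info('wrist');a=optics.grab_frame('wrist');pickle.dump(i,open('w6.pkl','wb'))
b=optics.grab_frame('side')[130:255,195:345]
b=cv2.resize(b,None,fx=2,fy=2); a=a.copy(); a[:250,:300]=b
cv2.imwrite('pics/w6.png',cv2.resize(a,None,fx=1.4,fy=1.4))
E
```

```text
clock: 20.0
position: [525.9, 180.5, 160.7]
eef_rot: [[0.05, 0.999, -0.004], [0.999, -0.05, -0.0], [-0.0, -0.004, -1.0]]
contact_force: [1.1, 0.4, -2.9]
width: 0.401
t 20.0 p [525.884 180.486 160.702] F [ 1.138  0.361 -2.903] w 0.401

shift now-axes [0.196 0.003 0.307] shift final-axes [0.195 0.001 0.307] turn [-0.006  0.001  0.002]
```

View pics/w6.png

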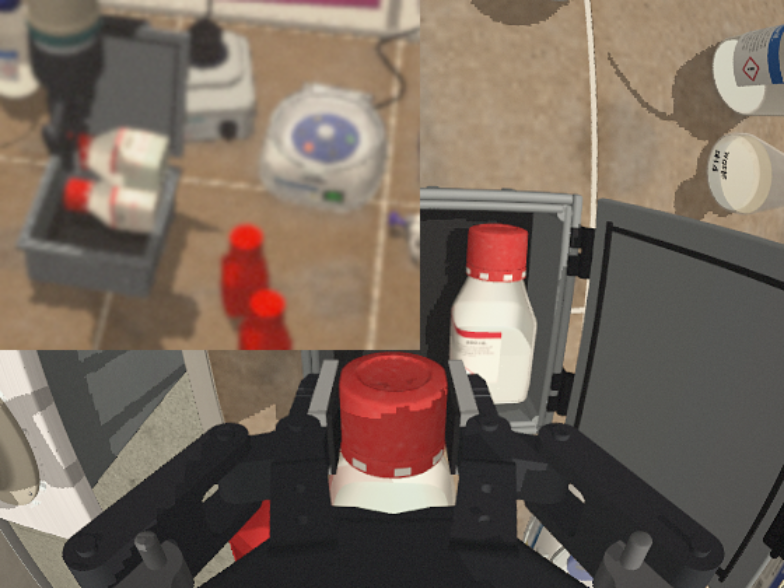

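The held bottle hangs level and parallel above the case. The packed one is at the back, its body edge at about (450,370) and cap at (470–526, 228–278).

```bash
python3 - <<'E'
from h import *
import pickle
np.set_printoptions(precision=1,suppress=True)
i=pickle.load(open('w6.pkl','rb'))
for p,z in [((451,368),35),((453,305),45),((500,402),45),((497,226),38),((562,192),68),((427,190),68)]:
    w=wz(p,z,i);d=w[:2]-[549,160];print(w,'case',d@[.9987,-.05],d@[.05,.9987])
E
python3 -m handwheel '[[[0.19,0,0],[0,0,0]],[[0,0,0.3],[0,0,0]],[[0,0,0.4],[0,0,0]],[[0,0,0.3],[0,0,0]],[[0,0,0.2],[0,0,0]],[[0,0,0],[0,0,0]],[[0,0,0],[0,0,0]]]';python3 go.py 527 200 22 1.52 0
```

```text
[560.2 118.9  35. ] case 13.260198811150072 -40.45339699275558
[560.3 167.2  45. ] case 10.935668911766827 7.804382368810357
[592.9  95.7  45. ] case 47.017946652894544 -61.979412110230776
[588.4 213.6  38. ] case 36.70707615447915 55.48784627196182
[618.4 237.1  68. ] case 65.4299762835924 80.46518037647702
[545.  239.2  68. ] case -7.936180319644221 78.90476494331878
clock: 20.98
position: [528.0, 200.5, 42.3]
eef_rot: [[0.051, 0.999, -0.002], [0.999, -0.051, 0.002], [0.002, -0.002, -1.0]]
contact_force: [0.3, 0.6, -1.6]
width: 0.395
t 20.98 p [527.984 200.501  42.263] F [ 0.323  0.563 -1.632] w 0.395

shift now-axes [-0.006 -0.009  0.203] shift final-axes [-0.006 -0.01   0.203] turn [-0.002 -0.002 -0.001]
```

Packed front face is at case x≈12, mine ends at about +3, so it fits. I'll lower slowly to contact.

```bash
python3 -m handwheel '[[[0,-0.01,0.08],[0,0,0]],[[0,0,0.07],[0,0,0]],[[0,0,0.03],[0,0,0]],[[0,0,0],[0,0,0]],[[0,0,0],[0,0,0]]]'; python3 -m handwheel '[[[0,0,0.03],[0,0,0]],[[0,0,0],[0,0,0]],[[0,0,0],[0,0,0]]]'
```

```text
clock: 21.6
position: [526.1, 200.4, 23.6]
eef_rot: [[0.051, 0.999, -0.003], [0.999, -0.051, 0.002], [0.001, -0.003, -1.0]]
contact_force: [1.2, -0.1, -1.1]
width: 0.397
clock: 21.98
position: [526.5, 200.6, 22.4]
eef_rot: [[0.051, 0.999, -0.001], [0.999, -0.051, 0.002], [0.002, -0.002, -1.0]]
contact_force: [-1.0, -0.5, 9.2]
width: 0.396
```

```bash
python3 -m handwheel '[[[0,0,0],[0,0,0]],[[0,0,0],[0,0,0]],[[0,0,0],[0,0,0]],[[0,0,-0.1],[0,0,0]],[[0,0,-0.3],[0,0,0]],[[0,0,-0.5],[0,0,0]],[[0,0,-0.5],[0,0,0]],[[0,0,0],[0,0,0]],[[0,0,0],[0,0,0]]]' -0.05
python3 - <<'E'
import cv2,pickle
from h import *
i=optics.camera_info('wrist');a=optics.grab_frame('wrist');pickle.dump(i,open('w7.pkl','wb'))
b=optics.grab_frame('side')[130:255,195:345]
b=cv2.resize(b,None,fx=1.9,fy=1.9); a=a.copy(); a[:b.shape[0],:b.shape[1]]=b
cv2.imwrite('pics/w7.png',cv2.resize(a,None,fx=1.4,fy=1.4))
E
```

```text
clock: 23.1
position: [525.3, 200.0, 160.3]
eef_rot: [[0.051, 0.999, -0.004], [0.999, -0.051, 0.001], [0.001, -0.005, -1.0]]
contact_force: [0.0, 0.1, -0.9]
width: 0.521
```

View pics/w7.png

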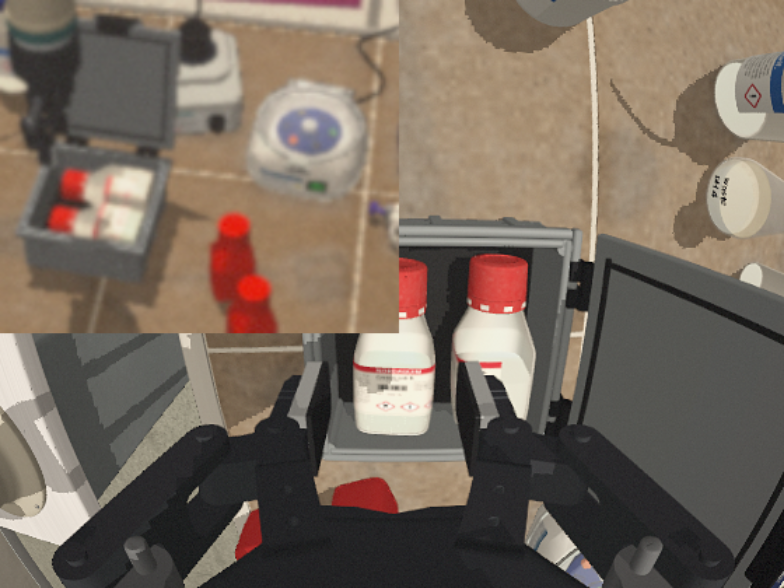

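Both bottles lie flat side by side below the rim; in the inset they are at (100,185) and (95,220). Next I'll close the fingers, go over the lid and come down behind it.

```bash
python3 - <<'E'
from h import *
import pickle
np.set_printoptions(precision=1,suppress=True)
i=pickle.load(open('w7.pkl','rb'))
print('cup top',wz((745,205),70,i),wz((745,205),100,i))
i={k:v for k,v in i.items()}
for p in [(394,435),(430,430),(433,340),(358,340)]:
    w=wz(p,40,i);d=w[:2]-[549,160];print(w,'case',d@[.9987,-.05],d@[.05,.9987])
E
python3 -m handwheel '[[[0,0,-0.5],[0,0,0]],[[0,0,-0.5],[0,0,0]],[[0,0,-0.05],[0,0,0]],[[-0.1,0.48,0],[0,0,0]],[[-0.1,0.48,0],[0,0,0]],[[-0.1,0.48,0],[0,0,0]],[[-0.08,0.48,0],[0,0,0]],[[0,0,0],[0,0,0]],[[0,0,0],[0,0,0]]]' 1 60; python3 go.py 715 154 205 1.52 0
```

```text
cup top [750.9 252.8  70. ] [722.4 256.5 100. ]
[519.2  89.7  40. ] case -26.26221515403052 -71.67769146696808
[544.6  92.7  40. ] case -1.0789899257336755 -67.43301836181172
[547.4 162.3  40. ] case -1.7213390962510957 2.171031584408553
[500.  164.5  40. ] case -49.20870365786162 2.034314079269929
clock: 24.32
position: [715.3, 152.3, 262.1]
eef_rot: [[0.051, 0.999, -0.008], [0.999, -0.051, 0.001], [0.001, -0.009, -1.0]]
contact_force: [0.2, -0.3, 0.1]
width: -0.002
t 24.32 p [715.313 152.28  262.112] F [ 0.161 -0.349  0.057] w -0.002

shift now-axes [0.017 0.001 0.571] shift final-axes [ 0.017 -0.004  0.571] turn [-0.011 -0.001 -0.   ]
```

```bash
python3 -m handwheel '[[[0,0,0.25],[0,0,0]],[[0,0,0.28],[0,0,0]],[[0,-0.12,0],[0,0,0]],[[0,-0.12,0],[0,0,0]],[[0,-0.15,0],[0,0,0]],[[0,-0.15,0],[0,0,0]],[[0,0,0],[0,0,0]]]'; python3 -m handwheel '[[[0,-0.19,0.01],[0,0,0]],[[0,-0.19,0.01],[0,0,0]],[[0,-0.2,0.06],[0,0,0]],[[0,-0.2,0.09],[0,0,0]],[[0,0,0],[0,0,0]]]'
```

```text
clock: 25.2
position: [660.9, 155.5, 213.7]
eef_rot: [[0.05, 0.999, -0.002], [0.999, -0.05, 0.002], [0.002, -0.002, -1.0]]
contact_force: [0.2, -0.7, 0.5]
width: -0.0
clock: 25.82
position: [583.1, 159.2, 195.2]
eef_rot: [[0.05, 0.999, -0.005], [0.999, -0.05, 0.001], [0.001, -0.005, -1.0]]
contact_force: [-0.4, -0.6, -0.7]
width: 0.0
```

Run:
```python
import cv2,numpy as np
from bench import optics
a=optics.grab_frame('side'); cv2.imwrite('pics/s8.png',a)
o=cv2.imread('pics/sidec.png')
# lid patches in side crop coordinates
for u,v in [(120,70),(120,150),(120,220),(200,100),(290,90),(290,150),(290,220),(230,230)]:
    x,y=int(195+u/4.7),int(130+v/4.7); print((u,v),'before',o[v-4:v+5,u-4:u+5].mean((0,1)).round(),'now',a[y-1:y+2,x-1:x+2].mean((0,1)).round())
from bench import arm;print(arm.get_state()['contact_force'])
```

```text
(120, 70) before [90. 94. 95.] now [123. 140. 153.]
(120, 150) before [88. 91. 92.] now [162. 199. 212.]
(120, 220) before [77. 80. 82.] now [62. 63. 67.]
(200, 100) before [92. 95. 96.] now [ 93. 111. 128.]
(290, 90) before [78. 80. 82.] now [175. 192. 199.]
(290, 150) before [74. 77. 79.] now [175. 192. 199.]
(290, 220) before [77. 80. 81.] now [110. 118. 125.]
(230, 230) before [86. 89. 91.] now [69. 73. 73.]
[0.86230617 0.29891816 0.66914709]
```

The lid's upper patches now show background, so the lid is following the finger. Continuing down the arc.

```bash
python3 -m handwheel '[[[0,-0.18,0.13],[0,0,0]],[[0,-0.18,0.15],[0,0,0]],[[0,-0.13,0.16],[0,0,0]],[[0,-0.13,0.18],[0,0,0]],[[0,-0.08,0.13],[0,0,0]],[[0,-0.07,0.13],[0,0,0]],[[0,0,0],[0,0,0]]]'; python3 -m handwheel '[[[0,-0.06,0.08],[0,0,0]],[[0,-0.04,0.06],[0,0,0]],[[0,0,0],[0,0,0]]]'
```

```text
clock: 26.75
position: [505.9, 163.0, 106.5]
eef_rot: [[0.051, 0.999, -0.007], [0.999, -0.051, 0.001], [0.001, -0.007, -1.0]]
contact_force: [-0.9, 0.4, 0.5]
width: 0.002
clock: 27.12
position: [497.2, 163.8, 93.5]
eef_rot: [[0.051, 0.999, -0.003], [0.999, -0.051, 0.002], [0.002, -0.003, -1.0]]
contact_force: [1.4, -0.0, 1.1]
width: -0.002
```

```bash
python3 -m handwheel '[[[0,-0.02,0.04],[0,0,0]],[[0,0,0.04],[0,0,0]],[[0,0,0],[0,0,0]]]'; python3 -m handwheel '[[[0,0,0.03],[0,0,0]],[[0,0,0.02],[0,0,0]],[[0,0,0],[0,0,0]]]'; python3 -m handwheel '[[[0,0,0.02],[0,0,0]],[[0,0,0],[0,0,0]],[[0,0,0],[0,0,0]]]'
```

```text
clock: 27.5
position: [496.2, 163.8, 86.7]
eef_rot: [[0.051, 0.999, -0.001], [0.999, -0.051, 0.002], [0.002, -0.001, -1.0]]
contact_force: [1.4, -0.1, 7.1]
width: 0.004
clock: 27.88
position: [494.7, 163.8, 80.4]
eef_rot: [[0.051, 0.999, -0.004], [0.999, -0.051, 0.001], [0.001, -0.004, -1.0]]
contact_force: [-0.4, -0.1, 1.4]
width: -0.0
clock: 28.25
position: [494.7, 163.8, 79.7]
eef_rot: [[0.051, 0.999, -0.004], [0.999, -0.051, 0.001], [0.001, -0.004, -1.0]]
contact_force: [-2.9, -0.5, 11.0]
width: 0.002
```

The force rose to 7 N, dropped to 1.4 N (the snap), and then the lid met its stop. I'll press slightly more and retreat.

```bash
python3 -m handwheel '[[[0,0,0.02],[0,0,0]],[[0,0,0],[0,0,0]],[[0,0,0],[0,0,0]]]'; python3 -m handwheel '[[[0,0,-0.1],[0,0,0]],[[0,0,-0.2],[0,0,0]],[[0,0,-0.5],[0,0,0]],[[0,0,-0.5],[0,0,0]],[[0.1,-0.5,0],[0,0,0]],[[0.1,-0.5,0],[0,0,0]],[[0,0,0],[0,0,0]],[[0,0,0],[0,0,0]]]'
python3 - <<'E'
import cv2
from bench import optics,arm
b=optics.grab_frame('side')[130:255,195:345];w=optics.grab_frame('wrist')
b=cv2.resize(b,(504,420),interpolation=cv2.INTER_CUBIC)
cv2.imwrite('pics/f.png',cv2.resize(cv2.hconcat([b,w]),None,fx=.75,fy=.75));print(arm.get_state()['contact_force'])
E
```

```text
clock: 28.62
position: [494.8, 163.8, 79.6]
eef_rot: [[0.051, 0.999, -0.003], [0.999, -0.051, 0.002], [0.001, -0.003, -1.0]]
contact_force: [-6.2, -1.3, 23.6]
width: -0.001
clock: 29.62
position: [397.0, 188.7, 206.9]
eef_rot: [[0.05, 0.999, -0.003], [0.999, -0.05, 0.001], [0.001, -0.003, -1.0]]
contact_force: [0.5, 0.2, -0.3]
width: 0.004
[ 0.30016391  0.32604053 -1.07557937]
```

View pics/f.png

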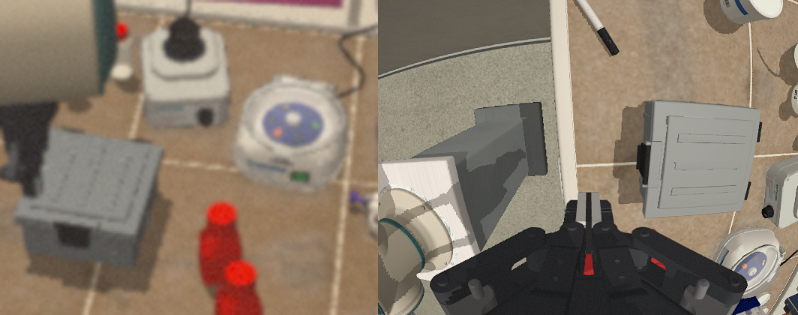

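The lid is flat shut with its catch engaged at the front (tab at (72,233) in the side view), one second after release, and the arm is clear. I'm handing in.

```bash
python3 -c "
from bench import order;print(order.finish_job())"
```

```text
the job is handed in; nothing more can be done
None
```

The case is packed and shut, and the job was handed in at about 30 s of the 64 s allowed. `finish_job` gave no verdict.

- **Packed bottle:** I pushed it to the back of the case with the fingers.
- **Standing bottle:** I picked it up by its cap with the tool tilted 45° and laid it on its side on the free bench. I then regripped it from above and set it on the case floor in front of the packed one. I released it only once I felt contact.
- **Lid:** I brought it over from behind and pressed it down. The force rose to 7 N, dropped to 1.4 N as the catch snapped, then reached 24 N against the closed stop.

**Last checks:**
- Before the lid closed, the pictures showed both bottles flat, side by side and below the rim.
- About 1 s after I let go, the lid was still lying shut, with the arm clear and the force reading near zero.
- I never went near the white bottle, the tub or the timer, but I did not measure their positions again at the end.
- I judged the lid angle and where the bottles ended up only from pictures and force readings. The estimates of the new bottle's y position were only good to several millimetres, but the case walls keep it within about ±12 mm, inside the 18 mm limit.

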